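Angle a length of profile past the gas tap into its bay

ROBOT

A 7-joint arm with a two-finger parallel gripper is mounted at the origin on the work surface. World frame = base frame: x ahead of the robot, y to its left, z up, the work surface at z = 0. Lengths are in m, angles in rad, forces in N, time in s.
With the tool pointing down it reaches from about 0.4 to 0.875 m from the base axis. Payload 19.3 kg.
Tool frame: the origin (TCP) lies where the fingers leave the gripper's body, on its centre line; the fingertips stand bot.tip_reach ahead of it and the grasp point (between the pads) lies 54 mm ahead of it (bot.tip_reach is the distance from the TCP to the fingertips, in m); z points along the fingers, y is the line along which they close (so a half turn about z gives the same grasp; the last joint's range is limited). The gripper opens to 85 mm and grips with 20 to 120 N. Pads are 22 mm wide; open, the fingers measure 114 mm over their backs; the gripper's body (76 mm by 85 mm) begins 54 mm behind the grasp point. The pads swing forward as they close: fully open they stand 13 mm farther back than shut.
Start: joints at [1.167, 0.521, -0.036, 1.599, 0.021, 1.021, -0.113], TCP at [0.205, -0.591, 0.304] pointing down, gripper open.
Joint ranges: [-2.91, 2.91], [-0.3, 2.13], [-1.5, 1.42], [0.17, 2.43], [-1.26, 4.41], [0.16, 1.93], [-2.52, 2.52]. Speed limits (rad/s): [1.89, 1.89, 2.39, 2.39, 3.01, 3.01, 3.01].

INTERFACE

Orientations are given as [roll, pitch, yaw] about the fixed x, y, z axes, in that order (R = Rz(yaw) Ry(pitch) Rx(roll)).
In Python, from workcell import bot gives the robot as it stands. The module is installed in compiled form; this text tells all that it offers.
- The arm moves only by the shell command python3 -m jog 'ROWS' [FORCE]. ROWS is JSON, a list that holds one entry, the list of rows, each a list of 7 numbers: the shift along the tool's x, y, z in mm, then the turn, a rotation vector about the tool's x, y, z in rad, then the opening, from 0 (shut) to 1 (fully open). In form: [[[tx, ty, tz, wx, wy, wz, fingers], ...]]. A call has 1 to 5 rows; each row shifts and turns the commanded pose from where the row before left it, along the tool's axes as they then stand; what a row does not reach is not made up. A row lasts 1/10 s, in which the tool goes at most 50 mm and 8.59 degrees, less where a joint would pass 70% of its speed; a pose out of reach is approached as far as the arm can. A call is refused whole if a number of a shift passes 50 or a number of a turn 0.15, either way. A call with a gripper value outside its range is refused whole. The fingers move at their own pace and stop on an object; FORCE is the grip in N (left out, the last holds). Time passes only in rows, so rows that do not move let the fingers close. It gives the time, the measured TCP pose, the force, the opening and the grip force at its end, in the units of the state.
- bot.observe(): the state, without advancing time (a new reading comes with each control period).
- bot.grab_frame(name): name is "scene" or "top"; returns a dict with "img" (384x512x3 uint8, red, green, blue), "intrinsics" (3x3 intrinsics, pixels), "k1" (the pictures are not rectified: a ray, as slopes to the right and down, at radius r is drawn at 1 + k1 r^2 times it, then the intrinsics apply), "R" (3x3) and "t" (3): a world point X has camera coordinates R X + t. Camera axes: x right, y down, z forward; pixel columns grow to the right and rows downward; lengths in m; the calibration is good to about 2 mm. A picture is of the moment at which its call begins. There is no depth.
- bot.job_done(): hands the job in; it is judged then, once.
Trained networks look in a picture, given as the dict that the camera call returned (one of the last four; its "shot" number tells which), for a name from the list of things; names that differ only in an ending like _2 or _b are one class to them, and where a whole thing is asked for, a point or a joint stands for the part that bears it (a point fixed in the world has none). Each returns a list of dicts, best first, with "conf" (0 to 1); they miss things now and then, are a little off and sometimes report something else, mostly with a low value. They report only what shows in the picture. A call takes as long as a camera call.
- bot.trace(query, picture): "region" (384x512 bool, what is visible of it).
- bot.spot_point(query, picture): "xyz" ([x, y, z] in m, in world coordinates, good to about 4 mm: a listed point, or the origin of a listed thing).
The state is a dict: "clock": time; "qpos": joint angles; "qd": joint speeds; "joint_efforts": joint torques, N m; "position": TCP position; "tool_rot": TCP orientation; "force": force on the tool from outside, world axes, zero at the start; "moment": the same for the moment, N m; "grip_width": finger opening in m; "finger_force": force on a finger pad.
Only numpy, scipy, OpenCV 4.12 (cv2) and the standard library are available. Lean on these libraries where they do the work, as an engineer would, in place of code of your own. Each camera call takes 0.05 s, during which the arm holds its last target. There are 200 camera calls.

TASK

Bring the loose long length of aluminium profile up to the frame, ready to be bolted on: push one end and then the other so that it goes in at a slant behind the gas-tap column, and finishes in the bay between the stirrer and the power supply, lying flat against the frame's front rail along its whole length. Only push it along the bench with the fingertips or the outside of the fingers; do not pinch it between the fingers or lift it off the bench. Leave the other loose things on the bench where they are.

Things in the scene. Friction and masses are not known exactly. Their poses are not given: they have to be found in the camera images.
- bar: the loose length of T-slot aluminium profile, 280 mm long, 30 x 30 mm section, about 0.26 kg, lying on the bench. Origin at the middle of its underside; its y axis runs along its length towards its left end, x across it (away from the robot as it first lies, more or less), z up
- bar_left_end (a point): centre of the end face of the loose length at the robot's left (+y end), 15 mm above the bench
- bar_right_end (a point): centre of the other end face, at the robot's right (-y end), 15 mm above the bench
- frame: the big fixed frame of 40 x 40 mm profile at the back of the bench, 720 mm wide, 40 mm high. Origin on the bench at the foot of the front face of its front rail, half-way along; x points away from the robot, into the frame, y to the robot's left along the rail. The bay is the strip of bench before this rail, between stirrer and power supply; the loose length lies flat against the rail when its middle line is 15 mm before the face (x = -0.015)
- post: the gas-tap column, fixed to the bench before the bay: a pale column 32 mm across on a steel foot 40 mm across and 10 mm high, with a brass head 38 mm across, 77 mm tall in all; from the head a small brass nozzle sticks out 40 mm from the axis to the left, 58 mm up, and a flat black lever on top sticks out 40 mm towards the rail, 75 mm up. Origin at its foot, on its axis, z up; axes parallel to the frame's. Between the column and the rail there are 70 to 80 mm
- stirrer: blue magnetic stirrer with a white round plate, fixed, left end of the bay: 170 mm wide, 200 mm deep (the front lip and knob 15 mm more), 75 mm high. Origin on the bench at its rear right corner; it extends to +y (170 mm) and -x (200 mm), axes parallel to the frame's. Its right side is the bay's left end
- supply: grey power supply box, fixed, right end of the bay: 160 mm wide, 95 mm deep (knobs 12 mm more), 65 mm high. Origin on the bench at its rear left corner; it extends to -y (160 mm) and -x (95 mm), axes parallel to the frame's. Its left side is the bay's right end. The space between the supply and the column is 25 to 60 mm shorter than the loose length
- offcut: short offcut of the same 30 x 30 mm aluminium profile, 100 mm long; origin at the centre of its underside; loose, to be left alone
- spanner: steel combination spanner lying flat, 190 mm long; origin at its middle on the bench; loose, to be left alone
- driver: screwdriver lying flat, 200 mm long; origin at its middle on the bench; loose, to be left alone
- amber: small amber glass jar with white cap, 46 mm across, 60 mm tall; origin at the centre of its underside; loose, to be left alone
- bigbottle: big clear glass bottle with blue cap, 124 mm across, 235 mm tall; origin at the centre of its underside; loose, to be left alone
- beaker: clear plastic beaker, 108 mm across, 145 mm tall; origin at the centre of its underside; loose, to be left alone
- jar: open glass jar, 84 mm across, 100 mm tall; origin at the centre of its underside; loose, to be left alone

How it is judged:
On the way:
1. one end of the loose length has gone in behind the gas-tap column while its other end is still out before the bay (((x of bar_left_end in the frame of post above 0.02 m and y of bar_left_end in the frame of post above 0 m and x of bar_right_end in the frame of frame below -0.05 m) or (x of bar_right_end in the frame of post above 0.02 m and y of bar_right_end in the frame of post above 0 m and x of bar_left_end in the frame of frame below -0.05 m))), for 0.1 s.
At the end, for the whole second after the job is handed in: The loose length lies still on the bench in the bay between stirrer and power supply, behind the column, with no gap to the frame's front rail wider than 6 mm at either end (x of bar_left_end in the frame of frame between -0.021 and 0 m and x of bar_right_end in the frame of frame between -0.021 and 0 m and y of each of bar_left_end, bar_right_end in the frame of stirrer below 0.002 m and y of each of bar_left_end, bar_right_end in the frame of supply above -0.002 m and height (world z) of each of bar_left_end, bar_right_end below 0.02 m and linear speed of bar below 0.01 m/s); the robot touches nothing.
It fails at once if the loose length is lifted or tipped off the bench (an end more than 10 mm up) (height (world z) of any of bar_left_end, bar_right_end above 0.025 m).
It fails at once if the loose length is taken between the fingers and squeezed (x of the grasp point in the frame of bar between -0.012 and 0.012 m and y of the grasp point in the frame of bar between -0.15 and 0.15 m and z of the grasp point in the frame of bar below 0.042 m and contact force between the fingers and bar above 25 N).
It fails at once if another loose thing is moved by more than 20 mm (distance of any of offcut, spanner, driver, amber, bigbottle, beaker, jar from where it was at the start of the episode above 0.02 m).
It also fails if it takes over 72 s, if anything falls off the work surface, if the arm or the gripper's body presses on something with over 40 N, if the wrist force passes 120 N, or if a joint passes its speed limit or range.

## Working session

There is one attempt and no reset: what is moved stays moved. The work goes in short steps, Python scripts to look and compute and a shell command to move; the robot and the scene stay as the last step left them, time stands still between calls to the robot, and variables do not carry over. Pictures are saved under pics/ and viewed, at most 10 in all, crops included, and the job is handed in when it is done.

```bash
mkdir -p pics
cat > h.py <<'E'
from workcell import bot
import numpy as np, cv2
def spots(names,cams=("top","scene")):
    for c in cams:
        p=bot.grab_frame(c)
        for n in names:
            r=bot.spot_point(n,p)
            print(c,n,[(np.round(d["xyz"],3).tolist(),round(d["conf"],2)) for d in r[:2]])
def save(c,f):
    p=bot.grab_frame(c); cv2.imwrite("pics/"+f,p["img"][:,:,::-1]); return p
E
python3 - <<'E'
from h import *
save("top","t0.png");save("scene","s0.png")
spots("bar bar_left_end bar_right_end frame post stirrer supply offcut spanner driver amber bigbottle beaker jar".split())
s=bot.observe();print(s["clock"],s["position"],s["tool_rot"],s["grip_width"],bot.tip_reach)
E
```

```text
top bar [([0.514, -0.142, 0.001], 0.94)]
top bar_left_end [([0.52, 0.001, 0.012], 0.9)]
top bar_right_end [([0.507, -0.279, 0.016], 0.9)]
top frame [([0.718, -0.01, -0.001], 0.72), ([0.304, -0.227, 0.002], 0.43)]
top post [([0.615, 0.06, 0.0], 0.65)]
top stirrer [([0.682, 0.181, 0.002], 0.56), ([0.615, -0.526, 0.002], 0.24)]
top supply [([0.738, -0.198, -0.006], 0.63), ([0.504, -0.278, 0.014], 0.43)]
top offcut [([0.587, 0.404, 0.0], 0.63)]
top spanner [([0.305, -0.225, 0.001], 0.68), ([0.686, 0.186, 0.004], 0.23)]
top driver [([0.33, 0.209, -0.002], 0.77)]
top amber [([0.448, 0.13, 0.001], 0.47)]
top bigbottle [([0.616, -0.526, 0.001], 0.85)]
top beaker [([0.419, -0.58, 0.002], 0.65)]
top jar [([0.72, -0.011, -0.003], 0.73), ([0.385, 0.523, 0.004], 0.65)]
scene bar [([0.518, -0.143, -0.0], 0.84), ([0.683, 0.185, -0.002], 0.62)]
scene bar_left_end [([0.522, -0.006, 0.013], 0.72), ([0.502, -0.281, 0.015], 0.31)]
scene bar_right_end [([0.504, -0.282, 0.012], 0.84), ([0.388, 0.526, 0.002], 0.27)]
scene frame [([0.72, -0.009, 0.004], 0.85)]
scene post [([0.614, 0.058, -0.001], 0.59)]
scene stirrer [([0.684, 0.185, -0.003], 0.74)]
scene supply [([0.736, -0.198, 0.002], 0.75), ([0.516, -0.141, 0.003], 0.57)]
scene offcut [([0.583, 0.403, 0.002], 0.73)]
scene spanner [([0.585, 0.406, 0.002], 0.72), ([0.519, -0.141, 0.004], 0.57)]
scene driver [([0.33, 0.211, -0.002], 0.79)]
scene amber [([0.446, 0.132, 0.001], 0.65)]
scene bigbottle [([0.616, -0.526, -0.003], 0.65), ([0.684, 0.185, 0.0], 0.53)]
scene beaker [([0.425, -0.583, 0.001], 0.87), ([0.384, 0.527, 0.002], 0.66)]
scene jar [([0.386, 0.524, -0.001], 0.89)]
1.6 [ 0.20475663 -0.59047055  0.30386092] [-3.14146937e+00  4.48471364e-06  3.33783258e-01] 0.08536146132917301 0.0726
```

View pics/t0.png

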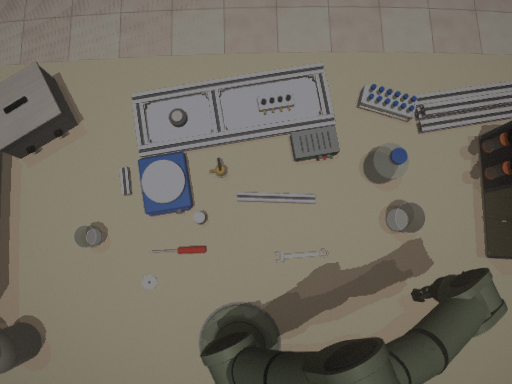

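View pics/s0.png

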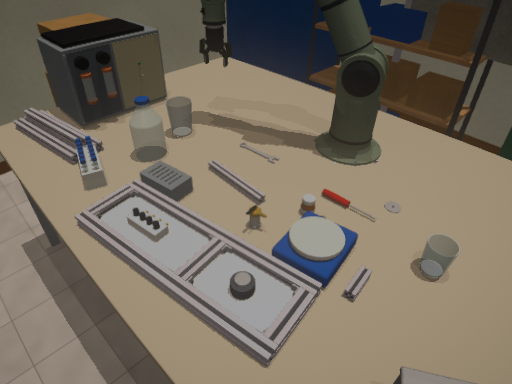

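Top view: bar at about (237–315, 197), post at (219,168), stirrer at (163,183), supply at (315,143). The bar lies in open bench in front of the bay. I'll put two open fingertips on its near face.

```bash
python3 -m jog '[[[0,0,0,0,0,0.13,1],[0,0,0,0,0,0.13,1],[0,0,0,0,0,0.13,1],[15,-29,0,0,0,0,1],[15,-29,0,0,0,0,1]]]'
python3 -m jog '[[[15,-29,0,0,0,0,1],[15,-29,0,0,0,0,1],[15,-29,0,0,0,0,1],[15,-29,0,0,0,0,1],[15,-29,0,0,0,0,1]]]'
python3 -m jog '[[[15,-29,0,0,0,0,1],[15,-29,0,0,0,0,1],[15,-29,0,0,0,0,1],[15,-29,0,0,0,0,1],[0,0,0,0,0,0,1]]]'
python3 - <<'E'
from h import *
s=bot.observe();print(s["clock"],s["position"],s["tool_rot"],s["qpos"])
spots("bar bar_left_end bar_right_end frame post stirrer supply".split())
E
```

```text
clock: 2.1
position: [0.238, -0.5337, 0.3036]
tool_rot: [-3.142, 0.0, -0.058]
force: [1.7, -0.5, -1.0]
grip_width: 0.0855
finger_force: 0.0
clock: 2.6
position: [0.3215, -0.3926, 0.304]
tool_rot: [3.141, -0.0, -0.056]
force: [0.8, 0.2, -0.4]
grip_width: 0.0852
finger_force: 0.0
clock: 3.1
position: [0.3895, -0.278, 0.3041]
tool_rot: [-3.141, -0.001, -0.051]
force: [0.5, -1.2, -0.3]
grip_width: 0.0856
finger_force: 0.0
3.1 [ 0.38949577 -0.27797517  0.30408586] [-3.14065370e+00 -9.55901991e-04 -5.10834832e-02] [ 0.54249736  0.28975786 -0.05628708  1.97216322  0.01923189  0.87972794
 -1.14557861]
top bar [([0.511, -0.139, -0.003], 0.75)]
top bar_left_end [([0.52, 0.002, 0.012], 0.68)]
top bar_right_end [([0.508, -0.278, 0.015], 0.67)]
top frame [([0.72, -0.01, 0.0], 0.63)]
top post [([0.585, 0.408, -0.001], 0.69), ([0.613, 0.056, 0.002], 0.65)]
top stirrer []
top supply [([0.738, -0.196, -0.002], 0.8), ([0.42, -0.579, -0.001], 0.33)]
scene bar [([0.518, -0.14, 0.002], 0.6)]
scene bar_left_end [([0.519, -0.008, 0.015], 0.65)]
scene bar_right_end [([0.501, -0.282, 0.012], 0.85), ([0.446, 0.13, 0.0], 0.72)]
scene frame [([0.72, -0.01, 0.002], 0.55), ([0.331, 0.214, -0.003], 0.28)]
scene post [([0.613, 0.057, -0.003], 0.81), ([0.421, -0.578, 0.003], 0.68)]
scene stirrer [([0.686, 0.186, -0.002], 0.64)]
scene supply [([0.737, -0.2, 0.003], 0.92)]
```

```bash
python3 -m jog '[[[15,-28,25,0,0,0,1],[15,-28,25,0,0,0,1],[15,-28,25,0,0,0,1],[15,-28,25,0,0,0,1],[15,-28,25,0,0,0,1]]]'
python3 -m jog '[[[0,0,22,0,0,0,1],[0,0,22,0,0,0,1],[0,0,22,0,0,0,1],[0,0,22,0,0,0,1],[0,0,0,0,0,0,1]]]'
```

```text
clock: 4.4
position: [0.4707, -0.1446, 0.178]
tool_rot: [-3.142, -0.0, -0.056]
force: [0.6, -0.5, 0.4]
grip_width: 0.0856
finger_force: 0.0
clock: 4.9
position: [0.4692, -0.1453, 0.0889]
tool_rot: [-3.141, 0.004, -0.056]
force: [-1.0, -0.0, 0.7]
grip_width: 0.0856
finger_force: 0.0
```

Run:
```python
from h import *
s=bot.observe();print(s["clock"],s["position"],s["tool_rot"],bot.tip_reach)
save("scene","s1.png")
```

```text
4.9 [ 0.46919795 -0.14532157  0.08888061] [-3.14097604  0.00354231 -0.05582038] 0.0726
```

```bash
python3 -c "
import cv2;a=cv2.imread('pics/s1.png')[110:260,150:350];cv2.imwrite('pics/s1c.png',cv2.resize(a,(800,600),interpolation=cv2.INTER_CUBIC))"
```

```text
(no output)
```

View pics/s1c.png

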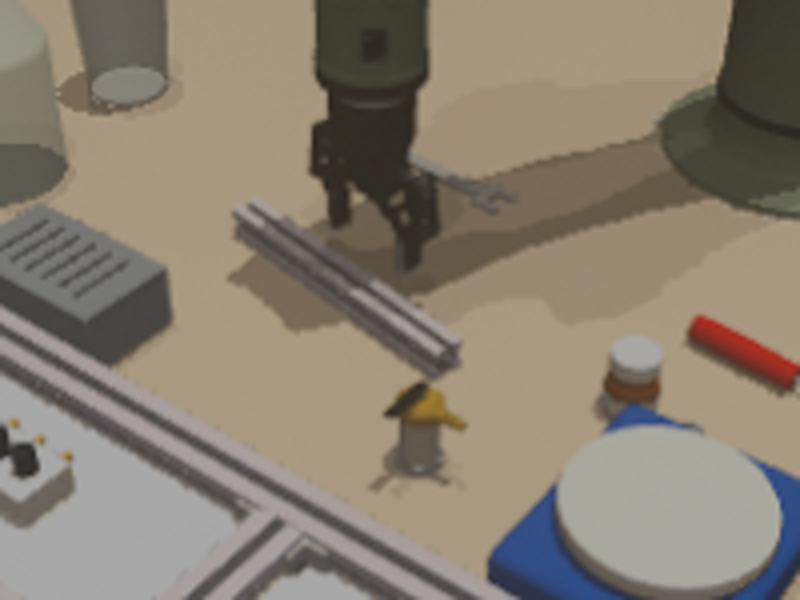

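The crop shows both fingertips behind the bar's near face, at about (234,165) and (252,176) in full-image pixels. I'll check tip height by projection.

```bash
cat >> h.py <<'E'
def proj(p,X):
    c=p["R"]@np.array(X)+p["t"]; u=c[:2]/c[2]; u=u*(1+p["k1"]*(u@u)); K=p["intrinsics"]
    return (K@[u[0],u[1],1])[:2].round(1)
E
python3 - <<'E'
from h import *
p=bot.grab_frame("scene")
for z in (.0,.016,.029):
    for o in (-.05,.05): print(z,proj(p,[.469-.056*-o,-.1453+o,z]))
E
```

```text
0.0 [233.9 171.8]
0.0 [251.8 184.2]
0.016 [233.8 168.3]
0.016 [251.9 180.6]
0.029 [233.8 165.4]
0.029 [252.  177.7]
```

```bash
python3 -m jog '[[[0,0,8,0,0,0,1],[0,0,8,0,0,0,1],[6,-3,0,0,0,0,1],[6,0,0,0,0,0,1],[6,0,0,0,0,0,1]]]'
python3 -m jog '[[[7,0,0,0,0,0.025,1],[7,0,0,0,0,0.025,1],[7,0,0,0,0,0.025,1],[7,0,0,0,0,0.025,1],[7,0,0,0,0,0.025,1]]]'
python3 - <<'E'
from h import *
s=bot.observe();print(s["clock"],s["position"],s["tool_rot"])
spots("bar bar_left_end bar_right_end".split())
E
```

```text
clock: 5.5
position: [0.4891, -0.1436, 0.0751]
tool_rot: [-3.142, -0.0, -0.056]
force: [-2.1, -0.6, 1.3]
grip_width: 0.0851
finger_force: 1.0
clock: 6.0
position: [0.5237, -0.1474, 0.0749]
tool_rot: [-3.142, 0.0, -0.183]
force: [-3.0, 1.0, 2.2]
grip_width: 0.0858
finger_force: 1.7
6.0 [ 0.52365906 -0.1474497   0.07492342] [-3.14150212e+00  9.83298096e-05 -1.83336497e-01]
top bar []
top bar_left_end [([0.575, -0.007, 0.013], 0.63)]
top bar_right_end [([0.522, -0.283, 0.016], 0.86)]
scene bar [([0.554, -0.148, -0.001], 0.58)]
scene bar_left_end []
scene bar_right_end [([0.524, -0.285, 0.011], 0.66)]
```

```bash
python3 -m jog '[[[7,0,0,0,0,0.025,1],[7,0,0,0,0,0.025,1],[7,0,0,0,0,0.025,1],[7,0,0,0,0,0.025,1],[7,0,0,0,0,0.025,1]]]'
cat >> h.py <<'E'
O=np.array([.7195,-.0100]); A=.14
def fr(X): d=np.array(X)[:2]-O; c,s=np.cos(A),np.sin(A); return np.array([c*d[0]+s*d[1],-s*d[0]+c*d[1]])
PO=fr([.6138,.0575])
def bar(n=3):
    P={k:[] for k in("bar","bar_left_end","bar_right_end")}
    for i in range(n):
        for c in("top","scene"):
            p=bot.grab_frame(c)
            for k in P:
                for d in bot.spot_point(k,p)[:1]:
                    if d["conf"]>.45: P[k].append(d["xyz"][:2])
    m={k:np.median(v,0) for k,v in P.items() if v}
    for k in m: print(k,len(P[k]),"world",m[k].round(4),"frame",fr(m[k]).round(4))
    L,R=fr(m["bar_left_end"]),fr(m["bar_right_end"])
    th=np.arctan2(L[0]-R[0],L[1]-R[1]); n_=np.array([-np.cos(th),np.sin(th)])
    print("theta",th.round(3),"phi",(th-A).round(3),"len",np.hypot(*(L-R)).round(4),"clear post",((PO-(L+R)/2)@n_).round(4),"post",PO.round(4))
    s=bot.observe();print(s["clock"],s["position"].round(4),"frame",fr(s["position"]).round(4),s["tool_rot"].round(3))
E
python3 -c "
from h import *
bar()"
```

```text
clock: 6.9
position: [0.5578, -0.1555, 0.0748]
tool_rot: [-3.142, 0.0, -0.308]
force: [-2.5, -0.1, -0.3]
grip_width: 0.085
finger_force: 0.9
bar 5 world [ 0.5859 -0.1601] frame [-0.1532 -0.13  ]
bar_left_end 6 world [ 0.626  -0.0273] frame [-0.095  -0.0041]
bar_right_end 6 world [ 0.541  -0.2912] frame [-0.216  -0.2535]
theta 0.452 phi 0.312 len 0.2772 clear post 0.0376 post [-0.0952  0.0816]
8.1 [ 0.5572 -0.1555  0.0749] frame [-0.181  -0.1214] [-3.142 -0.    -0.306]
```

```bash
python3 -m jog '[[[5,0,0,0,0,0,1],[5,0,0,0,0,0,1],[-15,0,0,0,0,0,1],[-20,0,0,0,0,0,1],[-15,0,0,0,0,0,1]]]'
python3 -m jog '[[[0,40,0,0,0,0,1],[0,43,0,0,0,0,1],[0,43,0,0,0,0,1],[0,43,0,0,0,0,1],[0,43,0,0,0,0,1]]]'
python3 -m jog '[[[15,0,0,0,0,0,1],[20,0,0,0,0,0,1],[20,0,0,0,0,0,1],[15,0,0,0,0,0,1],[0,0,0,0,0,0,1]]]'
python3 -c "
from h import *
bar();save('top','t2.png')"
```

```text
clock: 8.6
position: [0.5186, -0.1433, 0.0749]
tool_rot: [-3.142, -0.0, -0.306]
force: [0.7, 0.2, 0.0]
grip_width: 0.0853
finger_force: 0.0
clock: 9.1
position: [0.4548, -0.3476, 0.075]
tool_rot: [3.141, -0.001, -0.306]
force: [1.2, 0.2, 0.6]
grip_width: 0.0855
finger_force: 0.0
clock: 9.6
position: [0.5238, -0.367, 0.0749]
tool_rot: [-3.142, -0.002, -0.306]
force: [-0.8, -0.0, -0.1]
grip_width: 0.0854
finger_force: 0.0
bar 6 world [ 0.5954 -0.1628] frame [-0.1442 -0.1339]
bar_left_end 6 world [ 0.6358 -0.0302] frame [-0.0857 -0.0084]
bar_right_end 6 world [ 0.5514 -0.2942] frame [-0.2061 -0.258 ]
theta 0.449 phi 0.309 len 0.2772 clear post 0.0477 post [-0.0952  0.0816]
10.8 [ 0.5218 -0.3666  0.0749] frame [-0.2455 -0.3256] [-3.142  0.    -0.306]
```

```bash
python3 -m jog '[[[6,-8,0,0,0,0,1],[0,-8,0,0,0,0,1],[0,-8,0,0,0,0,1],[0,-8,0,0,0,0,1],[0,-8,0,0,0,0,1]]]'
python3 -m jog '[[[0,-8,0,0,0,0,1],[0,-8,0,0,0,0,1],[0,-8,0,0,0,0,1],[0,-8,0,0,0,0,1],[0,-8,0,0,0,0,1]]]'
python3 -c "
from h import *
bar()"
```

```text
clock: 11.35
position: [0.5398, -0.3295, 0.0749]
tool_rot: [3.142, 0.0, -0.306]
force: [-0.5, -1.9, -0.5]
grip_width: 0.0855
finger_force: 0.8
clock: 11.85
position: [0.5519, -0.2915, 0.0749]
tool_rot: [-3.142, 0.0, -0.306]
force: [0.0, -0.8, -0.2]
grip_width: 0.0854
finger_force: 0.8
bar 5 world [ 0.6136 -0.1006] frame [-0.1175 -0.0749]
bar_left_end 6 world [0.6543 0.03  ] frame [-0.059   0.0487]
bar_right_end 6 world [ 0.5698 -0.2353] frame [-0.1796 -0.2022]
theta 0.448 phi 0.308 len 0.2784 clear post 0.0469 post [-0.0952  0.0816]
13.05 [ 0.5517 -0.2921  0.0749] frame [-0.2055 -0.256 ] [-3.142  0.    -0.306]
```

```bash
python3 -m jog '[[[0,-8,0,0,0,0,1],[0,-8,0,0,0,0,1],[0,-8,0,0,0,0,1],[0,-8,0,0,0,0,1],[0,-8,0,0,0,0,1]]]'
python3 -m jog '[[[0,-8,0,0,0,0,1],[0,-8,0,0,0,0,1],[0,-8,0,0,0,0,1],[0,-8,0,0,0,0,1],[0,-6,0,0,0,0,1]]]'
python3 -c "
from h import *
bar();save('scene','s3.png')"
```

```text
clock: 13.55
position: [0.564, -0.2531, 0.0749]
tool_rot: [-3.142, 0.0, -0.306]
force: [-0.1, -1.3, 0.1]
grip_width: 0.0856
finger_force: 0.7
clock: 14.05
position: [0.5754, -0.2169, 0.0749]
tool_rot: [-3.141, 0.0, -0.306]
force: [-0.9, -1.4, -0.2]
grip_width: 0.0856
finger_force: 0.7
bar 6 world [ 0.6361 -0.0281] frame [-0.0851 -0.0063]
bar_left_end 5 world [0.6773 0.1041] frame [-0.0259  0.1189]
bar_right_end 4 world [ 0.5906 -0.1588] frame [-0.1485 -0.1294]
theta 0.459 phi 0.319 len 0.2768 clear post 0.0457 post [-0.0952  0.0816]
15.25 [ 0.5752 -0.2178  0.0749] frame [-0.1719 -0.1856] [-3.142  0.    -0.306]
```

View pics/s3.png

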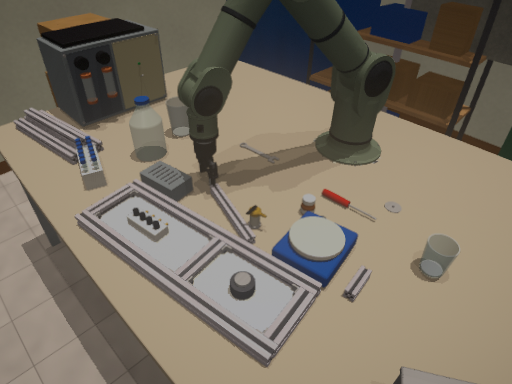

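Left end is behind the column (about (250,235)), right end still out near (212,185). Next I go round to the near face of the right half.

```bash
python3 -m jog '[[[0,12,0,0,0,0,1],[-20,0,0,0,0,0,1],[-30,0,0,0,0,0,1],[0,-30,0,0,0,0,1],[0,-40,0,0,0,0,1]]]'
python3 -m jog '[[[0,-40,0,0,0,0,1],[0,-40,0,0,0,0,1],[8,0,0,0,0,0,1],[8,0,0,0,0,0,1],[4,0,0,0,0,0,1]]]'
python3 -c "
from h import *
bar()"
```

```text
clock: 15.8
position: [0.544, -0.1497, 0.0752]
tool_rot: [3.14, -0.0, -0.311]
force: [1.3, 0.3, 0.3]
grip_width: 0.0855
finger_force: 0.0
clock: 16.3
position: [0.5886, -0.0791, 0.075]
tool_rot: [3.141, -0.001, -0.308]
force: [-0.8, 0.7, -0.7]
grip_width: 0.0852
finger_force: 0.0
bar 6 world [ 0.6372 -0.0297] frame [-0.0843 -0.008 ]
bar_left_end 4 world [0.679  0.1087] frame [-0.0235  0.1232]
bar_right_end 3 world [ 0.5938 -0.1608] frame [-0.1455 -0.1318]
theta 0.446 phi 0.306 len 0.2826 clear post 0.0467 post [-0.0952  0.0816]
17.5 [ 0.5882 -0.0772  0.0749] frame [-0.1394 -0.0482] [-3.142 -0.    -0.306]
```

```bash
python3 -m jog '[[[6,0,0,0,0,0,1],[6,0,0,0,0,-0.03,1],[6,0,0,0,0,-0.03,1],[6,0,0,0,0,-0.03,1],[6,0,0,0,0,-0.03,1]]]'
python3 -m jog '[[[6,0,0,0,0,-0.03,1],[6,0,0,0,0,-0.03,1],[6,0,0,0,0,-0.03,1],[6,0,0,0,0,-0.03,1],[0,0,0,0,0,0,1]]]'
python3 -c "
from h import *
bar()"
```

```text
clock: 18.0
position: [0.6175, -0.0855, 0.0749]
tool_rot: [3.142, 0.0, -0.184]
force: [-2.9, -0.2, 1.9]
grip_width: 0.0855
finger_force: 1.2
clock: 18.5
position: [0.6417, -0.0885, 0.0749]
tool_rot: [-3.141, -0.001, -0.065]
force: [-0.6, 0.6, 0.7]
grip_width: 0.0855
finger_force: 0.0
bar 6 world [ 0.6744 -0.03  ] frame [-0.0474 -0.0135]
bar_left_end 6 world [0.6804 0.108 ] frame [-0.0223  0.1223]
bar_right_end 5 world [ 0.6632 -0.1681] frame [-0.0778 -0.1487]
theta 0.202 phi 0.062 len 0.2766 clear post 0.0633 post [-0.0952  0.0816]
19.7 [ 0.6408 -0.0886  0.0749] frame [-0.0889 -0.0668] [-3.142  0.    -0.066]
```

```bash
python3 -m jog '[[[6,0,0,0,0,-0.03,1],[6,0,0,0,0,-0.03,1],[6,0,0,0,0,-0.03,1],[6,0,0,0,0,-0.03,1],[6,0,0,0,0,-0.03,1]]]'
python3 -m jog '[[[6,0,0,0,0,-0.03,1],[5,0,0,0,0,-0.026,1],[0,0,0,0,0,0,1]]]'
python3 -c "
from h import *
bar()"
```

```text
clock: 20.2
position: [0.6713, -0.0888, 0.0748]
tool_rot: [3.142, 0.0, 0.086]
force: [-1.9, -0.2, 0.1]
grip_width: 0.0853
finger_force: 0.8
clock: 20.5
position: [0.6824, -0.0874, 0.0749]
tool_rot: [-3.141, -0.001, 0.141]
force: [-0.7, 0.0, -0.0]
grip_width: 0.0853
finger_force: 0.0
bar 5 world [ 0.702 -0.024] frame [-0.0193 -0.0114]
bar_left_end 6 world [0.6814 0.1097] frame [-0.021   0.1238]
bar_right_end 4 world [ 0.7198 -0.1626] frame [-0.021  -0.1511]
theta -0.0 phi -0.14 len 0.2749 clear post 0.0742 post [-0.0952  0.0816]
21.7 [ 0.6817 -0.0877  0.0749] frame [-0.0482 -0.0717] [3.142 0.    0.14 ]
```

```bash
python3 -m jog '[[[-8,0,0,0,0,0,1],[0,-20,0,0,0,0,1],[0,-20,0,0,0,0,1],[6,0,0,0,0,0,1],[3,0,0,0,0,0,1]]]'
python3 -m jog '[[[2,0,0,0,0,0,1],[2,0,0,0,0,0,1],[0,0,0,0,0,0,1]]]'
python3 -m jog '[[[2,0,0,0,0,0,1],[0,0,0,0,0,0,1]]]'
python3 -c "
from h import *
bar()"
```

```text
clock: 22.2
position: [0.6772, -0.0477, 0.075]
tool_rot: [3.141, -0.0, 0.141]
force: [-1.5, 0.9, 1.0]
grip_width: 0.0857
finger_force: 0.4
clock: 22.5
position: [0.6811, -0.0482, 0.0748]
tool_rot: [3.141, 0.0, 0.139]
force: [0.1, -0.8, 0.8]
grip_width: 0.0855
finger_force: 0.3
clock: 22.7
position: [0.6833, -0.0474, 0.0749]
tool_rot: [3.141, -0.0, 0.139]
force: [-2.1, -0.8, -0.3]
grip_width: 0.0854
finger_force: 0.5
bar 3 world [ 0.7096 -0.0269] frame [-0.0122 -0.0154]
bar_left_end 6 world [0.6868 0.1122] frame [-0.0154  0.1255]
bar_right_end 5 world [ 0.725  -0.1595] frame [-0.0154 -0.1488]
theta 0.0 phi -0.14 len 0.2743 clear post 0.0799 post [-0.0952  0.0816]
23.9 [ 0.6831 -0.0471  0.0749] frame [-0.0412 -0.0317] [-3.142  0.     0.14 ]
```

No contact force from the rail yet; push gently on until it shows.

```bash
python3 -m jog '[[[2,0,0,0,0,0,1],[0,0,0,0,0,0,1]]]'
python3 -m jog '[[[2,0,0,0,0,0,1],[0,0,0,0,0,0,1]]]'
```

```text
clock: 24.1
position: [0.6851, -0.0469, 0.0749]
tool_rot: [3.142, 0.0, 0.14]
force: [-2.7, -0.6, 1.7]
grip_width: 0.0853
finger_force: 1.0
clock: 24.3
position: [0.6857, -0.0468, 0.0746]
tool_rot: [-3.142, 0.004, 0.14]
force: [-13.5, -1.9, 8.6]
grip_width: 0.0854
finger_force: 6.6
```

Firm rail contact. I back off, rise, and check.

```bash
python3 -m jog '[[[1,0,0,0,0,0,1],[0,0,0,0,0,0,1],[-10,0,0,0,0,0,1],[-20,0,0,0,0,0,1],[0,0,-30,0,0,0,1]]]'
python3 -m jog '[[[0,0,-40,0,0,0,1],[0,0,-40,0,0,0,1],[-40,0,-30,0,0,0,1],[-40,0,0,0,0,0,1],[-40,0,0,0,0,0,1]]]'
python3 -m jog '[[[-40,0,0,0,0,0,1],[-40,0,0,0,0,0,1],[0,0,0,0,0,0,1],[0,0,0,0,0,0,1]]]'
python3 -c "
from h import *
bar()
p=save('top','t4.png')
a=p['img'][60:220,120:340,::-1];cv2.imwrite('pics/t4c.png',cv2.resize(a,(800,582),interpolation=cv2.INTER_CUBIC))
spots('frame stirrer supply offcut spanner driver amber bigbottle beaker jar'.split())"
```

```text
clock: 24.8
position: [0.6549, -0.0509, 0.1018]
tool_rot: [-3.141, 0.007, 0.14]
force: [0.0, 0.1, 0.1]
grip_width: 0.0856
finger_force: 0.0
clock: 25.3
position: [0.5386, -0.0674, 0.2159]
tool_rot: [3.141, -0.002, 0.14]
force: [0.6, -0.6, 0.2]
grip_width: 0.0856
finger_force: 0.0
clock: 25.7
position: [0.4606, -0.0786, 0.2155]
tool_rot: [3.141, -0.001, 0.139]
force: [0.1, 0.6, 0.6]
grip_width: 0.0851
finger_force: 0.0
bar 6 world [ 0.7109 -0.0235] frame [-0.0104 -0.0122]
bar_left_end 6 world [0.6874 0.1132] frame [-0.0146  0.1264]
bar_right_end 6 world [ 0.728  -0.1633] frame [-0.013 -0.153]
theta -0.005 phi -0.145 len 0.2794 clear post 0.0809 post [-0.0952  0.0816]
26.9 [ 0.4603 -0.0784  0.2149] frame [-0.2662 -0.0316] [-3.142 -0.     0.14 ]
top frame [([0.724, -0.011, -0.001], 0.97), ([0.684, 0.185, 0.003], 0.4)]
top stirrer [([0.685, 0.182, -0.0], 0.61)]
top supply [([0.739, -0.2, -0.001], 0.93), ([0.334, 0.211, -0.0], 0.31)]
top offcut [([0.587, 0.404, 0.001], 0.57)]
top spanner [([0.307, -0.224, 0.005], 0.57), ([0.689, 0.116, 0.014], 0.51)]
top driver [([0.332, 0.21, -0.0], 0.64), ([0.584, 0.404, -0.001], 0.43)]
top amber [([0.45, 0.134, -0.0], 0.6)]
top bigbottle [([0.616, -0.525, 0.001], 0.55)]
top beaker [([0.419, -0.581, -0.0], 0.63)]
top jar [([0.385, 0.523, 0.003], 0.64)]
scene frame [([0.722, -0.011, 0.004], 0.86)]
scene stirrer [([0.684, 0.186, -0.001], 0.88), ([0.307, -0.23, 0.0], 0.57)]
scene supply [([0.74, -0.199, 0.001], 0.81)]
scene offcut [([0.584, 0.404, -0.002], 0.73)]
scene spanner [([0.304, -0.227, -0.001], 0.54)]
scene driver [([0.332, 0.214, -0.003], 0.52), ([0.617, -0.525, -0.004], 0.29)]
scene amber [([0.446, 0.129, 0.001], 0.62)]
scene bigbottle [([0.615, -0.527, -0.002], 0.96)]
scene beaker [([0.422, -0.58, 0.004], 0.6), ([0.613, 0.057, -0.0], 0.58)]
scene jar [([0.384, 0.526, 0.003], 0.93), ([0.586, 0.405, 0.001], 0.66)]
```

View pics/t4c.png

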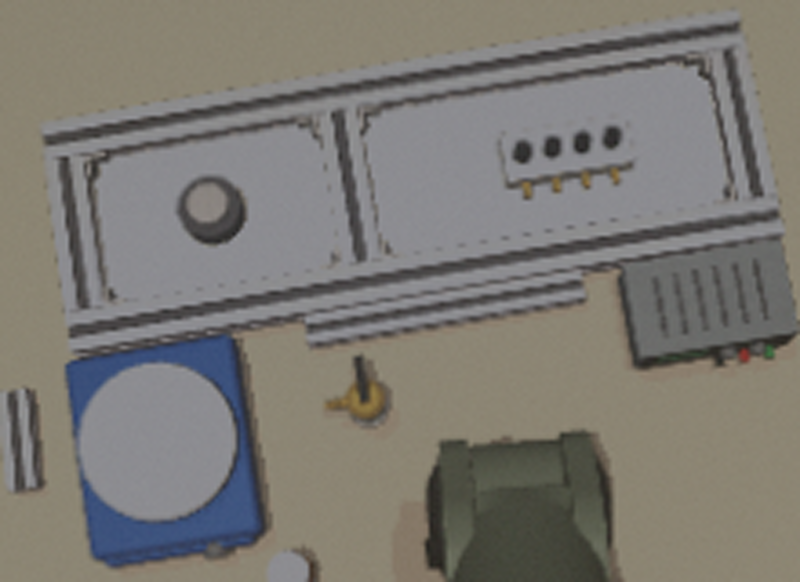

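The bar runs from about (308,330) to (585,290) in the crop. It is parallel to the rail and against it, between the stirrer and the supply, and the other loose things haven't moved.

```bash
python3 -c "
from h import *
print(bot.job_done())"
```

```text
the job is handed in; nothing more can be done
None
```

The job is handed in: by the last camera check the bar lies flush along the front rail in the bay behind the column, and the other loose things measured within a few millimetres of where they started; no verdict came back.

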